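Pulse the pigment mill by its bayonet lid

TASK

Fit the loose lid on the pigment mill: lower its two lugs through the two notches of the mouth until its rim lies flat on the collar, then twist it clockwise (seen from above), against the spring, to the round half-way marks, which is half of the turn to the lock click, and keep it there. Never turn it on as far as the lock, and leave the brush tin, the tile stack and the stone bar where they are. The program finishes holding: the gripper still grips the lid and keeps it at the half-way marks, as the spring would turn it back if let go.

Things in the scene. Friction and masses are not known exactly. Their poses are not given: they have to be found in the camera images.
- lid: Loose aluminium bayonet lid, 0.25 kg, upright on the bench. Origin: centre of its underside, z up. Plug 64 mm in diameter, z 0 to 16 mm (lowest 3 mm: 61 mm). Two lugs at its foot along +x and -x, 12 mm wide, z 0 to 7 mm, reaching 41 mm from the axis. Rim disc 92 mm in diameter, z 16 to 24 mm, a dark nose over each lug to 52 mm from the axis. A half turn gives the same lid.
- lid_grip (a point): Middle of the lid's black grip bar, 46 mm above the lid's origin, on its axis. The bar is 62 mm long along the lid's x (it points at the lugs), 16 mm thick along y, z 24 to 58 mm above the lid's origin. Pinch it across its thickness.
- mill: Grey cylindrical mill fixed to the bench, 130 mm high, 124 mm in diameter (foot 150 mm; a black switch box on its -x side reaches 81 mm from the axis, z 18 to 68 mm). Origin: centre of its underside, z up. With the lid seated, its rim lies on the collar and the lid's origin is 114 mm above this one; the lugs, 2 mm under the collar, can then turn clockwise.
- mill_mouth (a point): Centre of the mill's mouth at the collar's top, axes as the mill. Opening 68 mm in diameter, collar 7 mm thick, two notches 19 mm wide along the mill's +x and -x for the lugs (either lug in either), marked by a wide bar each. The lock click is 90 degrees clockwise of the notches, at the pairs of parallel bars on -y and +y.
- half_mark: The two round studs (8 mm) on the mill's collar at half-way, 56 mm from the mouth's axis. Origin: on the mouth's axis at the collar's top, 130 mm above the bench; its x axis points at one stud and -x at the other, 45 degrees clockwise of the mill's x axis. At half-way the lid's x axis (grip bar, noses) lies along this x axis.
- drive (a joint): Sprung ring under the collar that the lugs push round clockwise: 0 at rest, growing as the lid turns (rad). The lugs meet it when the lid is about 5 degrees clockwise of the notches, so at half-way it reads about 0.69; the lock catches at 1.3. Its spring resists with 0.09 N m at 0 and 0.19 N m at half-way and turns the lid back if let go.
- brush_tin: Bystander: open tin, 88 mm in diameter and 85 mm high, a brush lying across its rim (top at about 93 mm, 150 mm long). Origin: centre of its underside.
- tile_stack: Bystander: stack of four stone tiles, 100 by 100 by 44 mm. Origin: centre of its underside.
- stone_bar: Bystander: pale stone bar, 40 by 160 (along its y) by 20 mm. Origin: centre of its underside.
There are look-alikes about, which are no part of the job. What is shaped like the mill but pink is not meant.

How it is judged:
On the way, in this order (a step that is already met when the one before it is completed fails the run):
1. the lid is carried clear of the bench (height (world z) of lid above 0.05 m and contact force between the fingers and lid above 1 N), for 0.1 s.
2. the lid is seated in the mouth with its lugs in the notches, not yet twisted (z of lid in the frame of mill between 0.108 and 0.1175 m and horizontal distance between lid and mill below 0.004 m and angle between lid's own z axis and vertical below 0.06 rad and angle between the x axis of lid and the x axis of mill, either way round below 0.2 rad and value of joint drive below 0.12 rad), for 0.05 s.
At the end, for the whole second after the job is handed in: The lid is seated (rim on the collar within 3.5 mm, on the mouth's axis within 4 mm, level within 3 degrees), its grip bar points at the half-way marks within 8 degrees, the sprung drive is pushed round to match and is still, and the fingers hold the lid so (z of lid in the frame of mill between 0.108 and 0.1175 m and horizontal distance between lid and mill below 0.004 m and angle between lid's own z axis and vertical below 0.06 rad and angle between the x axis of lid and the x axis of half_mark, either way round below 0.14 rad and value of joint drive between 0.45 and 0.95 rad and velocity of joint drive between -0.1 and 0.1 rad/s and contact force between the fingers and lid above 1 N); the arm keeps its last pose, push and grip.
It fails at once if the lid is turned on to the lock click (value of joint drive above 1.3 rad).
It fails at once if the brush tin is moved or knocked (distance of brush_tin from where it was at the start of the episode above 0.02 m).
It fails at once if the tile stack is moved or knocked (distance of tile_stack from where it was at the start of the episode above 0.02 m).
It fails at once if the stone bar is moved or knocked (distance of stone_bar from where it was at the start of the episode above 0.02 m).
It also fails if it takes over 42 s, if anything falls off the work surface, if the arm or the gripper's body presses on something with over 40 N, if the wrist force passes 120 N, or if a joint passes its speed limit or range.

ROBOT

A 6-joint arm with a two-finger parallel gripper is mounted at the origin on the work surface. World frame = base frame: x ahead of the robot, y to its left, z up, the work surface at z = 0. Lengths are in m, angles in rad, forces in N, time in s.
With the tool pointing down it reaches from about 0.35 to 0.85 m from the base axis. Payload 8.1 kg.
Tool frame: the origin (TCP) lies midway between the tips of the shut fingers; the grasp point (between the pads) lies 19 mm behind it; z points along the fingers, y is the line along which they close (so a half turn about z gives the same grasp; the last joint's range is limited). The gripper opens to 93 mm and grips with 3 to 60 N. Pads are 15 mm wide; open, the fingers measure 128 mm over their backs; the gripper's body (75 mm by 188 mm) begins 65 mm behind the grasp point.
Start: joints at [-1.4, 0.13, 1.488, -0, 1.523, -0.085], TCP at [0.152, -0.58, 0.219] pointing down, gripper open.
Joint ranges: [-2.96, 2.96], [-0.89, 2.26], [0.02, 2.5], [-1.34, 4.48], [0, 2.73], [-2.66, 2.66]. Speed limits (rad/s): [2.39, 2.39, 2.79, 3.14, 3.14, 3.14].

INTERFACE

Orientations are given as a rotation vector (axis times angle).
In Python, from plant import read_state, read_camera, get_calibration, close_job gives the robot as it stands.
- The arm moves only by the shell command python3 -m crank 'ROWS' [FORCE]. ROWS is JSON, a list that holds one entry, the list of rows, each a list of 7 numbers: the gripper's target within -1 to 1 (fully open at 1, half-way at 0, shut at -1), then the shift along the tool's x, y, z as a fraction of full scale, then the turn, a rotation vector about the tool's x, y, z as a fraction of full scale. In form: [[[grip, x, y, z, rx, ry, rz], ...]]. A call has exactly 5 rows; each row is the pose to reach, as a shift and turn from the pose commanded when the call began, along the tool's axes at that moment; what a row does not reach only later rows make up. Full scale, the value 1, is 0.5 m for a shift and 90 degrees for a turn. A row lasts 1/8 s, in which the tool goes at most 62.5 mm and 10.7 degrees, less where a joint would pass 70% of its speed; a pose out of reach is approached as far as the arm can. A call with a number of a shift or a turn outside -1 to 1 is refused whole. A call with a gripper value outside its range is refused whole. The fingers move at their own pace and stop on an object; FORCE is the grip in N (left out, the last holds). Time passes only in rows, so rows that repeat a pose let the fingers close, or fill a call up. It gives the time, the measured TCP pose, the force, the opening and the grip force at its end, in the units of the state.
- read_state(): the state, without advancing time (a new reading comes with each control period).
- read_camera(name): name is "scene" or "side" or "wrist"; returns the picture (480x640x3 uint8, red, green, blue); there is no depth.
- get_calibration(name): a dict with "fx", "fy", "cx", "cy" (pixels), "eye" and "orientation" of the camera in the world; the wrist camera has in their place "mount" (4x4, takes a point from camera to tool coordinates, whose origin is the TCP and whose axes are the flange's). Camera axes: x right, y down, z forward; pixel columns grow to the right and rows downward; lengths in m; the calibration is good to about 2 mm. The wrist camera is an equidistant fisheye: a pixel r from the principal point sees the ray r / f radians off the axis. A picture is of the moment at which its call begins: read the wrist's pose just before it. get_calibration takes no time and is no camera call.
- close_job(): hands the job in; it is judged then, once.
The state is a dict: "t": time; "q": joint angles; "dq": joint speeds; "joint_torque": joint torques, N m; "tool_pos": TCP position; "orientation": TCP orientation; "force": force on the tool from outside, world axes, zero at the start; "wrist_torque": the same for the moment, N m; "opening": finger opening in m; "gripper_force": force on a finger pad.
Only numpy, scipy, OpenCV 4.12 (cv2) and the standard library are available. Lean on these libraries where they do the work, as an engineer would, in place of code of your own. Each camera call takes 0.05 s, during which the arm holds its last target. There are 200 camera calls.

## Working session

There is one attempt and no reset: what is moved stays moved. The work goes in short steps, Python scripts to look and compute and a shell command to move; the robot and the scene stay as the last step left them, time stands still between calls to the robot, and variables do not carry over. Pictures are saved under pics/ and viewed, at most 10 in all, crops included, and the job is handed in when it is done.

```bash
mkdir -p pics; ls; python3 - <<'E'
from plant import *
import cv2
for n in("scene","side"):
    c=get_calibration(n);print(n,c)
    cv2.imwrite(f"pics/{n}0.png",cv2.cvtColor(read_camera(n),cv2.COLOR_RGB2BGR))
print(get_calibration("wrist"));s=read_state();print(s)
E
```

```text
pics
scene {'fx': 487.9261171376192, 'fy': 487.9261171376192, 'cx': 310.4396727771834, 'cy': 228.97206519448127, 'eye': array([ 0.99680279, -0.79939298,  0.85190472]), 'orientation': array([-2.17901934, -0.59982766,  0.26020488])}
side {'fx': 484.8632838150813, 'fy': 484.8632838150813, 'cx': 320.78997529414664, 'cy': 232.6621290070551, 'eye': array([ 0.44012987, -0.71572571,  0.89588068]), 'orientation': array([-2.38760557,  0.15519769, -0.08519538])}
{'fx': 371.64829954431775, 'fy': 371.64829954431775, 'cx': 318.0353489279333, 'cy': 237.39662818770708, 'mount': array([[ 6.27869423e-06, -9.56194271e-01, -2.92732842e-01,
         8.28759262e-02],
       [ 9.99999969e-01,  7.88133622e-05, -2.35990574e-04,
         1.66029793e-03],
       [ 2.48724094e-04, -2.92732831e-01,  9.56194242e-01,
        -1.66134388e-01],
       [ 0.00000000e+00,  0.00000000e+00,  0.00000000e+00,
         1.00000000e+00]])}
{'t': 0.1, 'q': array([-1.40040203e+00,  1.31068336e-01,  1.48915499e+00, -2.94531220e-05,
        1.52299560e+00, -8.53911425e-02]), 'dq': array([-6.35778025e-05, -1.51012598e-03, -1.70795249e-03,  6.55897435e-04,
       -9.67147398e-04, -1.62501583e-03]), 'joint_torque': array([ 2.03866679e-03, -5.61342645e+01, -4.93092942e+01,  7.71969650e-02,
        2.90700258e-02, -5.60047044e-05]), 'tool_pos': array([ 0.15173328, -0.57997543,  0.21771113]), 'orientation': array([-3.11432426e+00, -4.00487568e-01,  1.54628058e-04]), 'force': array([ 0.211382  , -0.32183797,  0.43522902]), 'wrist_torque': array([ 0.01145059,  0.01702752, -0.02532087]), 'gripper_force': 0.0, 'opening': 0.09297651286994572}
```

View pics/scene0.png

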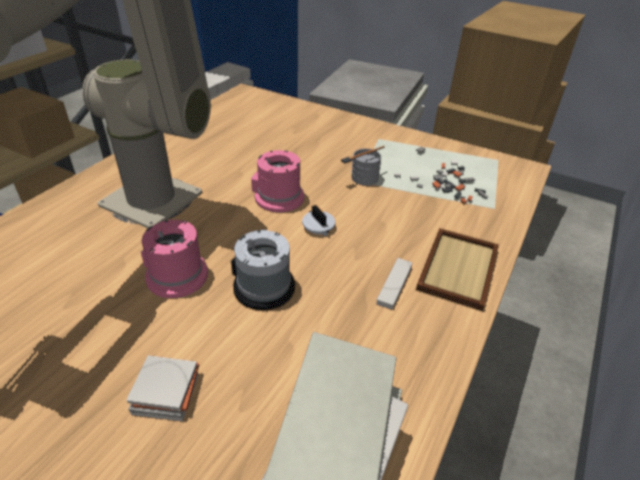

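View pics/side0.png

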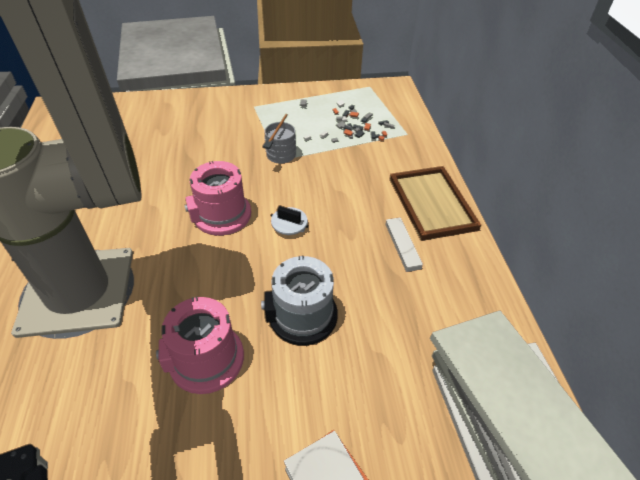

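Candidates. Mill: grey at scene (263,268) / side (302,298); the pink look-alikes are at scene (279,180) and (173,258), side (218,197) and (201,340), not meant. Lid: only the grey disc with a black bar, scene (319,222) / side (290,221); the tin at scene (366,167) is not it. I'll check the choice in one crop.

```bash
cat > h.py <<'E'
import numpy as np, cv2
from scipy.spatial.transform import Rotation as R
from plant import *
def ray(n,uv,s=None):
    c=get_calibration(n);uv=np.atleast_2d(np.float64(uv))
    x=(uv-[c['cx'],c['cy']])/c['fx']
    if n!='wrist':
        d=np.c_[x,np.ones(len(x))]@R.from_rotvec(c['orientation']).as_matrix().T
        return np.array(c['eye']),d
    th=np.linalg.norm(x,axis=1,keepdims=True)
    d=np.c_[x*np.sinc(th/np.pi),np.cos(th)]
    T=R.from_rotvec(s['orientation']).as_matrix();M=np.array(c['mount'])
    return T@M[:3,3]+s['tool_pos'],d@M[:3,:3].T@T.T
def plane(n,uv,z,s=None):
    e,d=ray(n,uv,s);return e+d*((z-e[2])/d[:,2:])
def shot(n,f):
    s=read_state();im=cv2.cvtColor(read_camera(n),cv2.COLOR_RGB2BGR);cv2.imwrite(f'pics/{f}.png',im);return s,im
E
python3 - <<'E'
from h import *
print('lid',plane('scene',[319,223],.02),plane('side',[289.5,222],.02))
print('mill',plane('scene',[263,248],.13),plane('side',[303,280],.13))
print('tin',plane('side',[281,140],.06),'tiles',plane('scene',[163,375],.044),'bar',plane('side',[404,244],.02))
print('pink',plane('side',[218,180],.13),plane('side',[201,322],.13))
a=cv2.imread('pics/side0.png')[190:350,230:390];b=cv2.imread('pics/scene0.png')[200:320,220:340]
cv2.imwrite('pics/c.png',np.hstack([cv2.resize(a,(400,400),interpolation=2),cv2.resize(b,(400,400),interpolation=2)]))
E
```

```text
lid [[0.4967106  0.14011052 0.02      ]] [[0.49335067 0.13730532 0.02      ]]
mill [[ 0.50046024 -0.12978202  0.13      ]] [[ 0.49831238 -0.13252959  0.13      ]]
tin [[0.49714367 0.4275224  0.06      ]] tiles [[ 0.48889469 -0.45514287  0.044     ]] bar [[0.76204236 0.02991691 0.02      ]]
pink [[0.33019211 0.19011577 0.13      ]] [[ 0.30199233 -0.2054649   0.13      ]]
```

View pics/c.png

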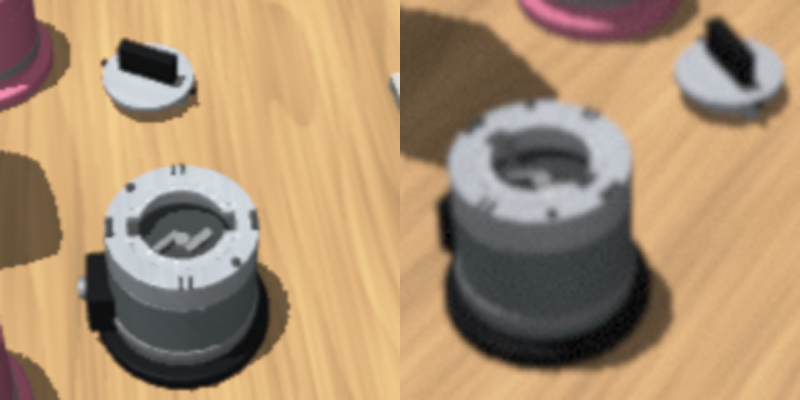

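The crop shows the mill: grey collar, notch bars at about (113,227) and (253,218), round studs at (130,187) and (236,262). The lid lies loose behind it, its noses at (104,63) and (194,90). The choice holds. Next I work out the approach to a spot above the lid.

```bash
cat >> h.py <<'E'
def rel(pos,yaw,s=None):
    "shift (tool axes, full-scale units) and turn to reach TCP pos, pointing down, tool x at world yaw deg"
    s=s or read_state();T=R.from_rotvec(s['orientation'])
    y=np.radians(yaw);G=R.from_matrix(np.array([[np.cos(y),np.sin(y),0],[np.sin(y),-np.cos(y),0],[0,0,-1]]))
    print('yaw now',np.degrees(np.arctan2(*T.as_matrix()[[1,0],0])).round(2),'tcp',s['tool_pos'].round(4),'q6',s['q'][5].round(2))
    print('rel',(T.inv().apply(np.array(pos)-s['tool_pos'])/.5).round(4),((T.inv()*G).as_rotvec()/(np.pi/2)).round(4))
def ang(p):
    d=p[1]-p[0];return np.degrees(np.arctan2(d[1],d[0]))
E
python3 - <<'E'
from h import *
c=lambda p:np.array([230,190])+np.array(p)/2.5
a=plane('side',c([[104,63],[194,90]]),.02);print(a,ang(a))
b=plane('side',c([[113,227],[253,218]]),.13);print(b,ang(b))
b=plane('side',c([[130,187],[236,262]]),.13);print(b,ang(b))
rel([.45,.14,.27],ang(a))
E
```

```text
[[0.45033468 0.16685394 0.02      ]
 [0.53694069 0.11800032 0.02      ]] -29.426924770967048
[[ 0.44368861 -0.12775092  0.13      ]
 [ 0.55476925 -0.13249052  0.13      ]] -2.4432213496335944
[[ 0.46032588 -0.08884395  0.13      ]
 [ 0.53528507 -0.17317838  0.13      ]] -48.36826206049789
yaw now 14.66 tcp [ 0.1517 -0.58    0.2177] q6 -0.09
rel [ 0.9415 -1.2423 -0.1025] [-1.000e-03  3.000e-04  4.898e-01]
```

```bash
python3 -m crank '[[[1,0.06,-0.08,-0.04,0,0,0.04],[1,0.13,-0.18,-0.08,0,0,0.08],[1,0.21,-0.28,-0.1,0,0,0.12],[1,0.29,-0.38,-0.1,0,0,0.16],[1,0.36,-0.48,-0.1,0,0,0.2]]]' 15
python3 -c "
from h import *
rel([.45,.14,.27],-29.4)"
```

```text
t: 0.72
tool_pos: [0.2643, -0.3046, 0.2685]
orientation: [3.14, -0.096, 0.001]
force: [0.8, -0.1, 0.4]
opening: 0.0931
gripper_force: 0.0
yaw now -3.49 tcp [ 0.2643 -0.3046  0.2685] q6 0.65
rel [ 0.3167 -0.9103 -0.0029] [-1.000e-04 -2.000e-04  2.879e-01]
```

```bash
python3 -m crank '[[[1,0.04,-0.1,0,0,0,0.04],[1,0.07,-0.2,0,0,0,0.08],[1,0.1,-0.31,0,0,0,0.12],[1,0.14,-0.42,0,0,0,0.16],[1,0.18,-0.52,0,0,0,0.2]]]'
python3 -c "
from h import *
rel([.45,.14,.27],-29.4)"
```

```text
t: 1.35
tool_pos: [0.3691, -0.0503, 0.2686]
orientation: [3.087, -0.585, 0.001]
force: [1.0, -0.1, 0.6]
opening: 0.0928
gripper_force: 0.0
yaw now -21.46 tcp [ 0.3691 -0.0503  0.2686] q6 1.67
rel [ 0.0114 -0.4133 -0.0028] [-0.0001 -0.0004  0.0883]
```

```bash
python3 -m crank '[[[1,0,-0.1,0,0,0,0.04],[1,0,-0.2,0,0,0,0.07],[1,0.01,-0.31,0,0,0,0.085],[1,0.01,-0.4,0,0,0,0.085],[1,0.01,-0.4,0,0,0,0.085]]]'
python3 - <<'E'
from h import *
s,im=shot('wrist','w1');rel([.495,.139,.1],-29.4,s)
E
```

```text
t: 1.98
tool_pos: [0.4462, 0.1347, 0.2676]
orientation: [3.043, -0.78, -0.003]
force: [-0.6, -0.6, 0.4]
opening: 0.093
gripper_force: 0.0
yaw now -28.77 tcp [0.4462 0.1347 0.2676] q6 2.26
rel [ 0.0821 -0.0548  0.3351] [0.0005 0.0012 0.007 ]
```

View pics/w1.png

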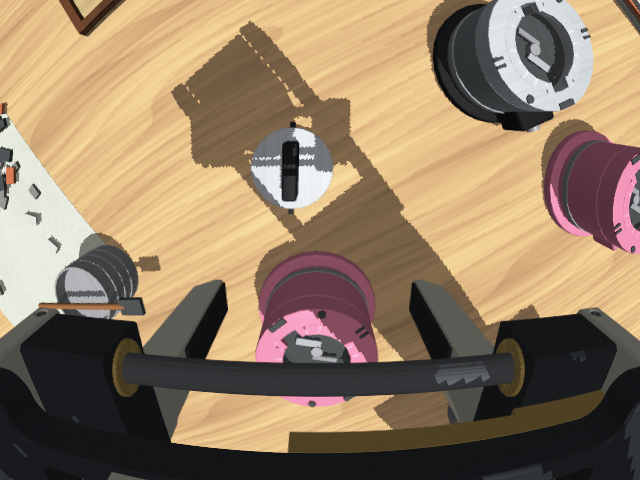

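The wrist view shows the lid at (292,167), noses at (292,124) and (291,211), bar nearly along the image column. The grey mill is top right, at (540,48).

```bash
python3 - <<'E'
from h import *
s=read_state();im=cv2.imread('pics/w1.png')
# rim outline: bright/grey disc vs. wood via saturation; bar: dark
hsv=cv2.cvtColor(im,cv2.COLOR_BGR2HSV)
roi=np.zeros(im.shape[:2],np.uint8);cv2.circle(roi,(292,167),48,255,-1)
disc=cv2.bitwise_and(cv2.inRange(hsv,(0,0,0),(179,60,255)),roi)
cs=max(cv2.findContours(disc,0,1)[0],key=cv2.contourArea)
print('rim ell',cv2.minAreaRect(cs),cv2.minEnclosingCircle(cs))
blk=cv2.bitwise_and(cv2.inRange(hsv,(0,0,0),(179,255,50)),roi)
n,l,st,ce=cv2.connectedComponentsWithStats(blk);print(st.tolist(),ce.round(1).tolist())
a=plane('wrist',[[291.5,211],[292.5,124]],.02,s);print('noses',a.mean(0),ang(a))
k=st[1:,4].argmax()+1
p=np.argwhere(l==k)[:,::-1];w=plane('wrist',p,.052,s)[:,:2];u=np.linalg.svd(w-w.mean(0),full_matrices=0)[2][0]
print('bar',w.mean(0),np.degrees(np.arctan2(u[1],u[0])))
E
```

```text
rim ell ((291.800048828125, 167.60000610351562), (81.39287567138672, 81.39286804199219), 63.43495178222656) ((291.5, 167.5), 45.568729400634766)
[[0, 0, 640, 480, 306456], [290, 122, 6, 5, 26], [282, 141, 17, 60, 718]] [[319.6, 239.7], [292.3, 124.2], [289.3, 165.3]]
noses [0.49248798 0.1401985  0.02      ] -30.175849799673408
bar [0.49832148 0.13745005] 146.9802846155881
```

```bash
python3 -m crank '[[[1,0.03,-0.03,0.08,0,0,0.016],[1,0.06,-0.05,0.18,0,0,0.016],[1,0.078,-0.053,0.28,0,0,0.016],[1,0.078,-0.053,0.31,0,0,0.016],[1,0.078,-0.053,0.31,0,0,0.016]]]'
python3 - <<'E'
from h import *
s,im=shot('wrist','w2');rel([.493,.139,.027],-30.5,s)
E
```

```text
t: 2.65
tool_pos: [0.4924, 0.1358, 0.1135]
orientation: [3.03, -0.826, -0.003]
force: [0.8, -0.4, 0.8]
opening: 0.093
gripper_force: 0.0
yaw now -30.49 tcp [0.4924 0.1358 0.1135] q6 2.27
rel [-0.002  -0.0063  0.173 ] [0.0008 0.0009 0.0001]
```

View pics/w2.png

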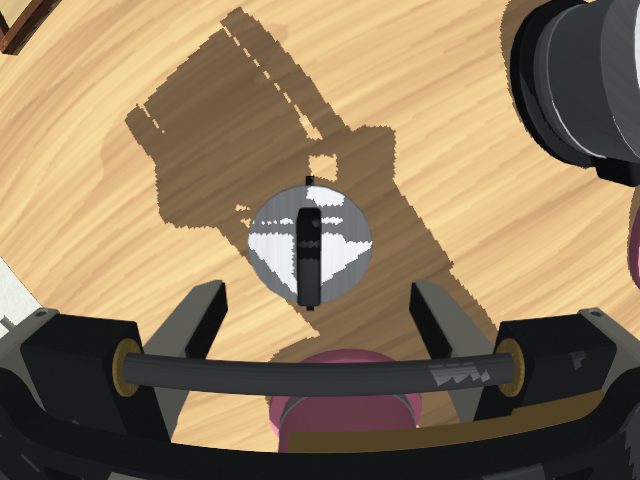

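The lid is centred at (310,244), noses at (310,181) and (310,307). The bar is parallel to the tool's x, so I descend.

```bash
python3 - <<'E'
from h import *
s=read_state()
a=plane('wrist',[[310,307],[310,181]],.02,s);print('noses',a,a.mean(0),ang(a))
print(plane('wrist',[310,244],.024,s))
E
python3 -m crank '[[[1,-0.002,-0.003,0.06,0,0,0],[1,-0.002,-0.004,0.12,0,0,0],[1,-0.002,-0.004,0.165,0,0,0],[1,-0.002,-0.004,0.17,0,0,0],[1,-0.002,-0.004,0.17,0,0,0]]]'
```

```text
noses [[0.45041431 0.16863146 0.02      ]
 [0.53561903 0.11773325 0.02      ]] [0.49301667 0.14318236 0.02      ] -30.85256332427479
[[0.4964302  0.14097401 0.024     ]]
t: 3.32
tool_pos: [0.495, 0.1391, 0.0309]
orientation: [-3.03, 0.824, -0.005]
force: [-0.3, -0.0, -0.5]
opening: 0.093
gripper_force: 0.0
```

```bash
python3 -m crank '[[[1,0,-0.004,0.006,0,0,0],[-1,0,-0.004,0.006,0,0,0],[-1,0,-0.004,0.006,0,0,0],[-1,0,-0.004,0.006,0,0,0],[-1,0,-0.004,0.006,0,0,0]]]' 40
python3 -m crank '[[[-1,0,0,0,0,0,0],[-1,0,0,0,0,0,0],[-1,0,0,-0.02,0,0,0],[-1,0,0,-0.06,0,0,0],[-1,0,0,-0.12,0,0,0]]]'
```

```text
t: 3.95
tool_pos: [0.4944, 0.1405, 0.0256]
orientation: [3.031, -0.825, -0.0]
force: [0.4, -0.3, -0.5]
opening: 0.0573
gripper_force: 0.0
t: 4.58
tool_pos: [0.4937, 0.1404, 0.0861]
orientation: [3.031, -0.825, -0.002]
force: [1.0, -0.6, -0.3]
opening: 0.0077
gripper_force: 0.0
```

The fingers are slow (about 80 mm/s) and I lifted before they had closed. I reopen and check the lid.

```bash
python3 -m crank '[[[1,0,0,-0.04,0,0,0],[1,0,0,-0.04,0,0,0],[1,0,0,-0.04,0,0,0],[1,0,0,-0.04,0,0,0],[1,0,0,-0.04,0,0,0]]]'
python3 -m crank '[[[1,0,0,0,0,0,0],[1,0,0,0,0,0,0],[1,0,0,0,0,0,0],[1,0,0,0,0,0,0],[1,0,0,0,0,0,0]]]'
python3 - <<'E'
from h import *
s,im=shot('wrist','w3')
E
```

```text
t: 5.2
tool_pos: [0.4938, 0.1404, 0.1047]
orientation: [3.031, -0.824, -0.002]
force: [0.0, 0.1, 0.2]
opening: 0.0531
gripper_force: 0.0
t: 5.82
tool_pos: [0.4945, 0.1405, 0.1057]
orientation: [-3.031, 0.825, -0.0]
force: [-0.6, -0.1, -0.4]
opening: 0.093
gripper_force: 0.0
```

View pics/w3.png

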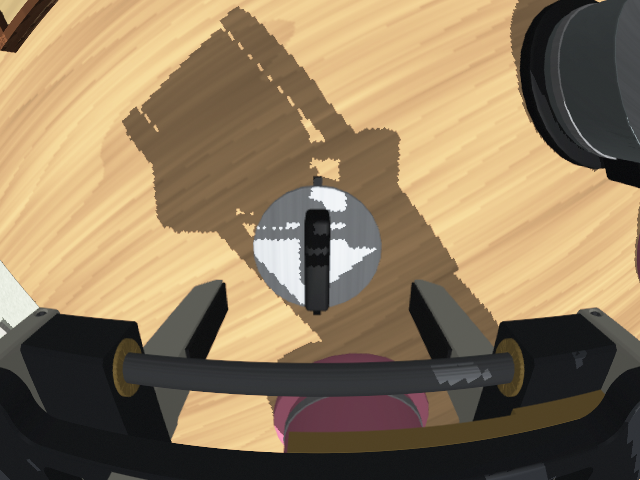

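The lid stands as before, centred at (317,247) between the fingers. This time I go down and wait for the grip.

```bash
python3 -m crank '[[[1,0,0,0.06,0,0,0],[1,0,0,0.12,0,0,0],[0.2,0,0,0.157,0,0,0],[-1,0,0,0.157,0,0,0],[-1,0,0,0.157,0,0,0]]]' 40
python3 -m crank '[[[-1,0,0,0,0,0,0],[-1,0,0,0,0,0,0],[-1,0,0,0,0,0,0],[-1,0,0,0,0,0,0],[-1,0,0,0,0,0,0]]]'
python3 -m crank '[[[-1,0,0,0,0,0,0],[-1,0,0,0,0,0,0],[-1,0,0,0,0,0,0],[-1,0,0,0,0,0,0],[-1,0,0,0,0,0,0]]]'
```

```text
t: 6.5
tool_pos: [0.4948, 0.1405, 0.0277]
orientation: [-3.031, 0.824, -0.001]
force: [-0.2, -0.7, 0.8]
opening: 0.0672
gripper_force: 0.0
t: 7.12
tool_pos: [0.4944, 0.1405, 0.0271]
orientation: [-3.031, 0.825, -0.0]
force: [1.0, 0.9, 0.7]
opening: 0.0174
gripper_force: 1.8
t: 7.75
tool_pos: [0.4945, 0.1405, 0.0272]
orientation: [-3.031, 0.825, -0.0]
force: [0.8, 1.2, 1.0]
opening: 0.0156
gripper_force: 40.0
```

Gripped at 40 N. I lift.

```bash
python3 -m crank '[[[-1,0,0,-0.05,0,0,0],[-1,0,0,-0.14,0,0,0],[-1,0,0,-0.24,0,0,0],[-1,0,0,-0.34,0,0,0],[-1,0,0,-0.38,0,0,0]]]'
python3 - <<'E'
from h import *
s,im=shot('wrist','w4')
z=s['tool_pos'][2]-.019-.046
for y in (0,):pass
cv2.imwrite('pics/w4c.png',cv2.resize(im[180:420,200:440],(600,600),interpolation=2))
rel([.499,-.130,.245],-2,s)
E
```

```text
t: 8.38
tool_pos: [0.4956, 0.1406, 0.2201]
orientation: [-3.03, 0.824, -0.006]
force: [0.4, -0.8, -3.1]
opening: 0.0156
gripper_force: 40.0
yaw now -30.44 tcp [0.4956 0.1406 0.2201] q6 2.28
rel [ 0.2802  0.4632 -0.0502] [-0.0011 -0.0024 -0.316 ]
```

View pics/w4c.png

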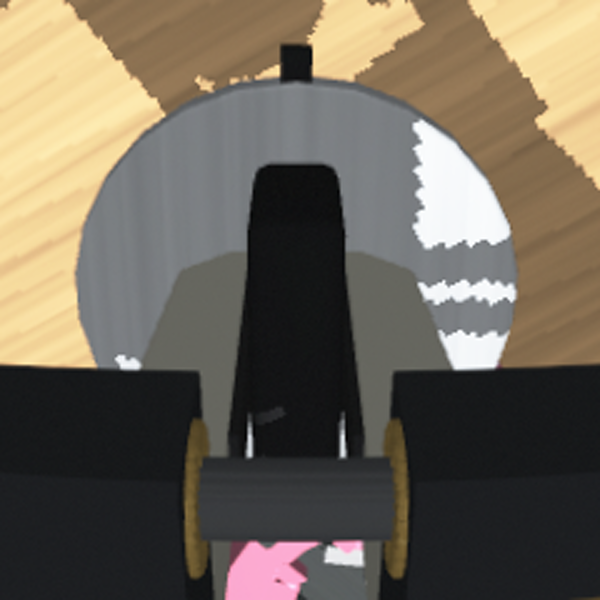

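The lid hangs straight: rim front edge at crop (297,80), nose tip at (297,44), rim sides at 77 and 517. I compute its offset in the tool, and fit the mill's collar in the fixed views.

```bash
python3 - <<'E'
from h import *
s=dict(tool_pos=np.zeros(3),orientation=np.zeros(3))
p=lambda a:np.array([200,180])+np.array(a)/2.5
e=plane('wrist',p([[297,80],[77,280],[517,280],[283,44],[311,44]]),.003,s);print((e*1e3).round(1))
e=plane('wrist',p([[283,44],[311,44],[282,80],[311,80]]),.007,s);print((e*1e3).round(1))
rel([.375,-.128,.26],-2)
for n,(x,y) in(('scene',(263,248)),('side',(303,280))):
    im=cv2.imread(f'pics/{n}0.png');hsv=cv2.cvtColor(im,cv2.COLOR_BGR2HSV)
    print(n,hsv[y-22 if n=='scene' else y-19,x],hsv[y+50,x])
E
```

```text
[[ 44.4   0.8   3. ]
 [  2.7 -44.2   3. ]
 [  2.7  45.9   3. ]
 [ 51.2  -1.8   3. ]
 [ 51.2   3.4   3. ]]
[[50.4 -1.8  7. ]
 [50.4  3.5  7. ]
 [43.4 -2.1  7. ]
 [43.4  3.5  7. ]]
yaw now -30.43 tcp [0.4961 0.1407 0.2213] q6 2.28
rel [ 0.0638  0.5858 -0.0792] [-0.0015 -0.0031 -0.3159]
scene [ 16 110 102] [113  14  73]
side [103  14 219] [100  16  96]
```

```bash
python3 -m crank '[[[-1,0.01,0.08,-0.04,0,0,-0.05],[-1,0.02,0.2,-0.08,0,0,-0.12],[-1,0.035,0.32,-0.08,0,0,-0.19],[-1,0.05,0.44,-0.08,0,0,-0.26],[-1,0.06,0.54,-0.08,0,0,-0.31]]]'
python3 -m crank '[[[-1,0.01,0.03,0,0,0,-0.01],[-1,0.01,0.03,0,0,0,-0.01],[-1,0.01,0.03,0,0,0,-0.01],[-1,0.01,0.03,0,0,0,-0.01],[-1,0.01,0.03,0,0,0,-0.01]]]'
python3 - <<'E'
from h import *
s,im=shot('wrist','w5');rel([.499,-.131,.26],-2,s);np.save('s5.npy',s,allow_pickle=True)
E
```

```text
t: 9.05
tool_pos: [0.3816, -0.1089, 0.2545]
orientation: [-3.14, 0.065, 0.005]
force: [-0.0, 0.7, -4.1]
opening: 0.0157
gripper_force: 40.0
t: 9.68
tool_pos: [0.388, -0.122, 0.257]
orientation: [-3.141, 0.043, 0.0]
force: [0.9, 0.7, -2.7]
opening: 0.0162
gripper_force: 40.0
yaw now -1.56 tcp [ 0.388 -0.122  0.257] q6 1.17
rel [ 0.2225  0.0119 -0.0061] [-0.0001  0.0001  0.0049]
```

View pics/w5.png

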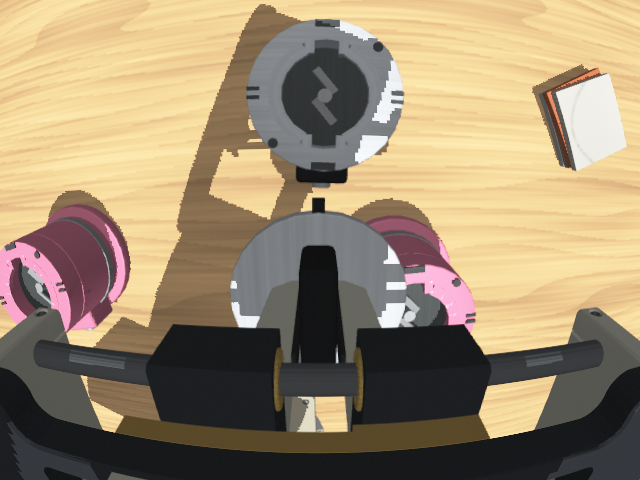

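The wrist view shows the mouth at (325,95), notch bars at (327,22) and (323,167), studs at (378,47) and (272,143), lock pairs at (253,93) and (397,97). The lid is held in front, its nose at (318,205). I now measure the blobs.

```bash
python3 - <<'E'
from h import *
s=np.load('s5.npy',allow_pickle=True).item();g=cv2.imread('pics/w5.png',0)
m=cv2.inRange(g,0,75)
n,l,st,ce=cv2.connectedComponentsWithStats(m)
for i in range(1,n):
    if st[i,4]>12 and 225<ce[i,0]<425 and ce[i,1]<190: print(st[i],ce[i].round(1))
f=lambda p:plane('wrist',p,.131,s)
def near(p):
    i=1+np.argmin(np.linalg.norm(ce[1:]-p,axis=1));return ce[i]
for a,b in(((272,143),(378,47)),((323,167),(327,22))):
    q=f([near(a),near(b)]);print(near(a),near(b),q.round(4).tolist(),'mid',q.mean(0).round(4),'ang',ang(q).round(2),'len',np.linalg.norm(q[1]-q[0]).round(4))
# collar outline, radius 62: low saturation disc
hsv=cv2.cvtColor(cv2.imread('pics/w5.png'),cv2.COLOR_BGR2HSV)
pts=[]
for th in np.radians(np.arange(0,360,4)):
    c=np.array([325,95.]);r=np.arange(60,90,.5);xy=c+r[:,None]*[np.cos(th),np.sin(th)]
    ok=(xy>1).all(1)&(xy[:,1]<165);S=np.array([hsv[int(round(y)),int(round(x)),1] for x,y in xy[ok]])
    k=np.argmax(S>70) if len(S) and (S>70).any() else None
    if k: pts.append(xy[ok][k])
w=f(pts)[:,:2]*1;w=w
from scipy.optimize import least_squares
r=least_squares(lambda v:np.hypot(*(w-v[:2]).T)-v[2],[.5,-.13,.062],loss='soft_l1',f_scale=.001);print('circle',r.x.round(4),len(w))
E
```

```text
[316  21  19   6  64] [322.8  23.8]
[373  42  10  10  73] [377.6  46.6]
[ 282   47   86   99 5393] [324.6  94.7]
[247  87  12   4  37] [252.4  88.1]
[246  95  13   4  44] [252.3  96.8]
[268 138  10  10  72] [272.3 142.7]
[296 162  51  22 863] [320.7 173.5]
[272.31944444 142.73611111] [377.63013699  46.5890411 ] [[0.4601, -0.0894, 0.131], [0.5353, -0.1735, 0.131]] mid [ 0.4977 -0.1315  0.131 ] ang -48.18 len 0.1128
[320.6825029  173.53650058] [322.84375  23.84375] [[0.4343, -0.1266, 0.131], [0.5542, -0.1315, 0.131]] mid [ 0.4943 -0.129   0.131 ] ang -2.34 len 0.12
circle [ 0.4976 -0.1315  0.0615] 78
```

Mill centre (0.4977, -0.1315) and yaw -3.2° from the studs, with the collar circle and the side view agreeing. Next: hover above the mouth.

```bash
python3 -c "
from h import *
rel([.4990,-.1308,.175],-3.2)"
python3 -m crank '[[[-1,0.05,0,0,0,0,0.01],[-1,0.12,0.005,0.02,0,0,0.018],[-1,0.19,0.01,0.08,0,0,0.018],[-1,0.222,0.011,0.13,0,0,0.018],[-1,0.222,0.011,0.16,0,0,0.018]]]'
python3 -m crank '[[[-1,0,0,0,0,0,0],[-1,0,0,0,0,0,0],[-1,0,0,0,0,0,0],[-1,0,0,0,0,0,0],[-1,0,0,0,0,0,0]]]'
python3 - <<'E'
from h import *
s,im=shot('wrist','w6')
s2,b=shot('side','s6')
rel([.4990,-.1308,.141],-3.2)
cv2.imwrite('pics/c6.png',np.hstack([cv2.resize(im[170:410,190:450],(433,400),interpolation=2),cv2.resize(b[200:360,230:380],(367,400),interpolation=2)]))
E
```

```text
yaw now -1.57 tcp [ 0.388  -0.1221  0.2571] q6 1.17
rel [0.2224 0.0113 0.1642] [-0.      0.      0.0181]
t: 10.35
tool_pos: [0.4986, -0.1307, 0.1753]
orientation: [-3.14, 0.088, 0.004]
force: [-0.7, -0.8, -2.4]
opening: 0.0157
gripper_force: 40.0
t: 10.98
tool_pos: [0.4988, -0.1315, 0.1776]
orientation: [3.14, -0.089, 0.001]
force: [-0.6, 1.1, -2.7]
opening: 0.0162
gripper_force: 40.0
yaw now -3.25 tcp [ 0.4987 -0.1314  0.1773] q6 1.27
rel [ 0.0005 -0.0012  0.0727] [ 0.0001 -0.0002 -0.0006]
```

View pics/c6.png

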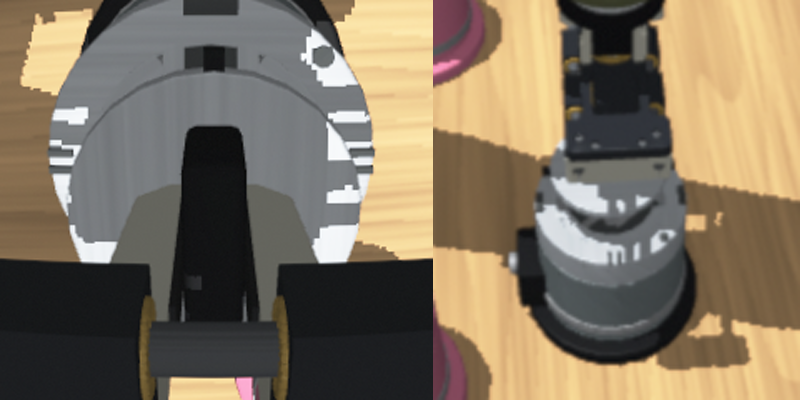

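The nose at crop (213,55) sits midway over the notch mark (187–240), and the lid is symmetric on the collar. I go down, watching the force.

```bash
python3 -m crank '[[[-1,0.0005,-0.001,0.01,0,0,0],[-1,0.0005,-0.001,0.02,0,0,0],[-1,0.0005,-0.001,0.03,0,0,0],[-1,0.0005,-0.001,0.037,0,0,0],[-1,0.0005,-0.001,0.044,0,0,0]]]'
python3 -m crank '[[[-1,0,0,0.005,0,0,0],[-1,0,0,0.01,0,0,0],[-1,0,0,0.014,0,0,0],[-1,0,0,0.016,0,0,0],[-1,0,0,0.018,0,0,0]]]'
```

```text
t: 11.7
tool_pos: [0.4989, -0.1309, 0.1548]
orientation: [-3.14, 0.089, 0.0]
force: [0.1, 0.2, -4.0]
opening: 0.0158
gripper_force: 40.0
t: 12.32
tool_pos: [0.499, -0.1309, 0.1462]
orientation: [3.14, -0.089, 0.0]
force: [0.4, 0.3, -3.7]
opening: 0.016
gripper_force: 40.0
```

```bash
python3 -m crank '[[[-1,0,0,0.003,0,0,0],[-1,0,0,0.006,0,0,0],[-1,0,0,0.009,0,0,0],[-1,0,0,0.011,0,0,0],[-1,0,0,0.011,0,0,0]]]'
python3 -c "
from h import *
rel([.499,-.1309,.141],-3.2)"
```

```text
t: 12.95
tool_pos: [0.4991, -0.1309, 0.1412]
orientation: [3.14, -0.089, 0.001]
force: [-2.9, 1.2, 2.5]
opening: 0.0157
gripper_force: 40.0
yaw now -3.25 tcp [ 0.4991 -0.1309  0.1412] q6 1.27
rel [-0.0001 -0.      0.0003] [ 0.0001 -0.0002 -0.0006]
```

The rim rests on the collar (the force rises by about 6 N at the expected height). I raise the grip to 60 N and twist clockwise, slowly.

```bash
python3 -m crank '[[[-1,0,0,0.001,0,0,0],[-1,0,0,0.002,0,0,0],[-1,0,0,0.002,0,0,0.03],[-1,0,0.0003,0.002,0,0,0.07],[-1,0,0.0006,0.002,0,0,0.11]]]' 60
python3 -m crank '[[[-1,0,0.0003,0,0,0,0.04],[-1,0,0.0006,0,0,0,0.08],[-1,0,0.0009,0,0,0,0.12],[-1,0,0.0012,0,0,0,0.16],[-1,0,0.0015,0,0,0,0.2]]]'
python3 -m crank '[[[-1,0,0,0,0,0,0.04],[-1,0,0,0,0,0,0.08],[-1,0,0,0,0,0,0.12],[-1,0,0,0,0,0,0.15],[-1,0,0,0,0,0,0.175]]]'
python3 -m crank '[[[-1,0,0,0,0,0,0],[-1,0,0,0,0,0,0],[-1,0,0,0,0,0,0],[-1,0,0,0,0,0,0],[-1,0,0,0,0,0,0]]]'
python3 - <<'E'
from h import *
s,im=shot('wrist','w7')
s2,b=shot('side','s7')
rel([.4990,-.1308,.141],-48.2);print(s['wrist_torque'],s['force'])
cv2.imwrite('pics/c7.png',np.hstack([cv2.resize(im[170:410,190:450],(433,400),interpolation=2),cv2.resize(b[200:360,230:380],(367,400),interpolation=2)]))
E
```

```text
t: 13.58
tool_pos: [0.5001, -0.1314, 0.1412]
orientation: [3.12, -0.362, 0.004]
force: [-0.1, 1.1, 7.1]
opening: 0.0155
gripper_force: 60.0
t: 14.2
tool_pos: [0.4997, -0.1322, 0.1411]
orientation: [3.025, -0.846, 0.004]
force: [-1.3, 0.3, 6.7]
opening: 0.0157
gripper_force: 60.1
t: 14.82
tool_pos: [0.4992, -0.1329, 0.1411]
orientation: [2.88, -1.252, 0.003]
force: [-3.7, -2.7, 7.8]
opening: 0.0154
gripper_force: 60.1
t: 15.45
tool_pos: [0.4993, -0.1329, 0.1412]
orientation: [2.881, -1.25, 0.003]
force: [-4.7, -1.5, 8.0]
opening: 0.0157
gripper_force: 60.0
yaw now -46.9 tcp [ 0.4992 -0.1328  0.1411] q6 2.03
rel [-0.0033 -0.0024  0.0002] [ 0.0001 -0.0015  0.0144]
[-0.13422375  0.86787693  0.20137706] [-4.68443786 -1.46448578  8.00969087]
```

View pics/c7.png

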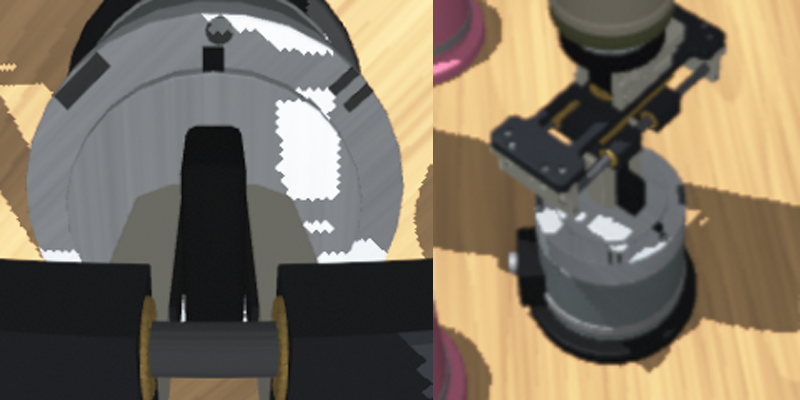

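The nose at crop (213,58) points at the stud (219,28), about 1–2° short. The wrist torque of 0.20 N m matches the spring at half-way and the rim is flat. I make a small final correction and hold.

```bash
python3 -m crank '[[[-1,0,0,0,0,0,0.007],[-1,0,0,0,0,0,0.014],[-1,0,0,0,0,0,0.014],[-1,0,0,0,0,0,0.014],[-1,0,0,0,0,0,0.014]]]'
python3 -m crank '[[[-1,0,0,0,0,0,0],[-1,0,0,0,0,0,0],[-1,0,0,0,0,0,0],[-1,0,0,0,0,0,0],[-1,0,0,0,0,0,0]]]'
python3 - <<'E'
from h import *
rel([.4990,-.1308,.141],-48.2);print(read_state()['wrist_torque'])
print(close_job())
E
```

```text
t: 16.18
tool_pos: [0.4992, -0.1329, 0.1411]
orientation: [2.867, -1.281, 0.003]
force: [-4.7, -2.3, 8.3]
opening: 0.0158
gripper_force: 60.1
t: 16.8
tool_pos: [0.4992, -0.1329, 0.1411]
orientation: [2.867, -1.281, 0.003]
force: [-5.4, -2.9, 8.8]
opening: 0.0156
gripper_force: 60.1
yaw now -48.15 tcp [ 0.4992 -0.1329  0.1411] q6 2.05
rel [-0.0034 -0.0024  0.0003] [ 0.0001 -0.0015  0.0005]
[-0.11497614  0.90735967  0.35040251]
the job is handed in; nothing more can be done
None
```

The lid is seated in the grey mill's mouth, twisted clockwise to the half-way marks (tool yaw -48.15° against -48.2° measured for the studs) and held there at 60 N; the job was handed in at about 17 s, and no verdict was returned.

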